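Tip a cover over onto the cleaning board

TASK

The gasket side of the flat aluminium cover is to be brushed clean, so turn the cover over onto the wooden cleaning board without gripping or lifting it: push it across the bench against the board's near edge, push on so that it tips up there and flips over onto the board, hollow gasket side up. Then push it along the board until it lies flat and square against the fence strip, and leave the brush, the tape roll and the two bolts where they lie.

Things in the scene. Friction and masses are not known exactly. Their poses are not given: they have to be found in the camera images.
- cover_center (a point): centre, half-way up, of the loose flat aluminium cover: 90 mm along its x axis, 110 mm along y, 12 mm thick, 0.13 to 0.23 kg, corners rounded. It starts flat on the bench with its z axis up, plain outside (three long shallow grooves, four counterbored holes) up and hollow ribbed gasket side (rim 7 mm wide, 8 mm deep) down; turned over, its z axis points down. Its x axis starts within 0.3 rad of the board's x axis
- rear_edge (a point): middle of the cover's rear edge face (45 mm behind its centre, half-way up), away from the board: upright, 12 mm high, straight for 90 mm. Fingertips that press it toward the board with some 8 to 15 N and move up with it raise it by friction, its leading edge staying at the board; leaning up past some 50 degrees, pushing on toward the board alone raises it, and a little past upright it falls over onto the board
- board: the wooden cleaning board, screwed down to the bench (it does not move): 180 mm along its x axis, 200 mm along its y axis, 18 mm thick, origin at the centre of its underside on the bench top. Its x axis points from its near edge (the side that faces the cover) to its fence: a wooden strip along the far edge, 18 mm wide, 12 mm high above the board's top, its face at x = +72 mm
- near_edge (a point): middle of the board's upper near edge, at x = -90 mm and z = 18 mm of the board: the cover tips up against this edge and falls over it
- fence_face (a point): middle of the foot of the fence's face, at x = +72 mm on the board's top (z = 18 mm): the cover's leading edge ends up against this face, its centre then 45 mm before it and 24 mm above the bench
- brass_brush: brass wire brush with a wooden handle, about 133 mm long and 35 mm high, lying loose on the bench to the right of the work, not to be moved; origin under its middle
- masking_tape: roll of masking tape, 80 mm across, 24 mm high, lying loose on the bench beyond the cover, not to be moved; origin under its centre
- flange_bolt_3: flange bolt, 36 mm long, 15 mm high, loose on the bench beyond the cover, not to be moved; origin under its middle
- flange_bolt_5: flange bolt, 38 mm long, 15 mm high, loose on the bench beyond the cover, not to be moved; origin under its middle
- vice: the big bench vice, fixed, an obstacle to the right of the work: from its origin it reaches 290 mm toward the robot, 300 mm away from it, 120 mm to the left and 135 mm to the right, and up to 0.27 m above the bench. Pass over or in front of it
- parts_chest: the steel drawer chest, fixed, an obstacle behind the board: 215 mm deep (x), 230 mm wide (y), 190 mm high, origin under its middle

How it is judged:
By the outcome, as a careful person would: the job done as asked, in the order asked, and still so for the second after the job is handed in, with the robot touching nothing.
It also fails if it takes over 67 s, if anything falls off the work surface, if the arm or the gripper's body presses on something with over 40 N, if the wrist force passes 120 N, or if a joint passes its speed limit or range.

ROBOT

A 7-joint arm with a two-finger parallel gripper is mounted at the origin on a cart in front of the work surface, level with it; the furniture and walls round the work are solid. World frame = base frame: x ahead of the robot, y to its left, z up, the work surface at z = 0. Lengths are in m, angles in degrees, forces in N, time in s.
With the tool pointing down it reaches from about 0.425 to 0.825 m from the base axis. Payload 3.6 kg.
Tool frame: the origin (TCP) lies between the finger pads; the fingertips stand arm.tip_reach ahead of it and the grasp point (between the pads) lies 2 mm behind it (arm.tip_reach is the distance from the TCP to the fingertips, in m); z points along the fingers, y is the line along which they close (so a half turn about z gives the same grasp; the last joint's range is limited). The gripper opens to 93 mm and grips with 3 to 60 N. Pads are 15 mm wide; open, the fingers measure 128 mm over their backs; the gripper's body (75 mm by 188 mm) begins 65 mm behind the grasp point.
Start: joints at [62.481, 35.231, -0.722, 81.555, 0.464, 63.22, -2.315], TCP at [0.285, -0.584, 0.236] pointing down, gripper open.
Joint ranges: [-178.69, 178.69], [-17.37, 117.87], [-77.05, 75.6], [15.02, 138.74], [-78.02, 258.01], [0.78, 113.62], [-162.83, 162.83]. Speed limits (degrees/s): [159.86, 159.86, 180, 180, 180, 180, 180].

INTERFACE

Orientations are given as [roll, pitch, yaw] about the fixed x, y, z axes, in that order (R = Rz(yaw) Ry(pitch) Rx(roll)).
In Python, from rig import read_state, imaging, workorder, finder, arm gives the robot as it stands.
- The arm moves only by the tool step_arm, never from a script. Its argument "increments" is a list of rows, each an object of numbers: "tx", "ty", "tz": the shift along the tool's x, y, z in cm; "ax", "ay", "az": the turn, a rotation vector about the tool's x, y, z in degrees; "claw": the opening, from 0 (shut) to 1 (fully open). In form: [{"tx": .., "ty": .., "tz": .., "ax": .., "ay": .., "az": .., "claw": ..}, ...]. A call has 1 to 8 rows; each row is the pose to reach, as a shift and turn from the pose commanded when the call began, along the tool's axes at that moment; what a row does not reach only later rows make up. A row lasts 1/10 s, in which the tool goes at most 50 mm and 8.59 degrees, less where a joint would pass 70% of its speed; a pose out of reach is approached as far as the arm can. A call with a gripper value outside its range is refused whole. The fingers move at their own pace and stop on an object; "grip_force" is the grip in N (left out, the last holds). Time passes only in rows, so rows that repeat a pose let the fingers close. It gives the time, the measured TCP pose, the force, the opening and the grip force at its end, in the units of the state.
- read_state(): the state, without advancing time (a new reading comes with each control period).
- imaging.camera(name): name is "side" or "top" or "wrist"; returns (picture, depth): 384x512x3 uint8, red, green, blue; 384x512 float32, m along the optical axis (not along the pixel's ray), 0 where there is no reading.
- imaging.calibration(name): a dict with "fovy" (degrees; the focal length in pixels is half the picture's height over the tangent of half this angle, whatever the lens; pixels are square), "cx", "cy" (the principal point, pixels), "extrinsics" (4x4, takes a point from camera to world coordinates). Camera axes: x right, y down, z forward; pixel columns grow to the right and rows downward; lengths in m; the calibration is good to about 2 mm. A picture is of the moment at which its call begins: read the wrist's pose just before it. calibration takes no time and is no camera call; for the wrist camera it gives the pose at the moment of the call.
- workorder.close_job(): hands the job in; it is judged then, once.
Trained networks look in the newest picture that a camera, given by its name, has taken for a name from the list of things; names that differ only in an ending like _2 or _b are one class to them, and where a whole thing is asked for, a point or a joint stands for the part that bears it (a point fixed in the world has none). Each returns a list of dicts, best first, with "p" (0 to 1); they miss things now and then, are a little off and sometimes report something else, mostly with a low value. They report only what shows in the picture. A call takes as long as a camera call.
- finder.boxes_of(camera, thing): "point" ([x, y, z] in m, in world coordinates, good to about 4 mm: the middle of the surface that is visible of it).
- finder.pinpoint(camera, thing): "point" ([x, y, z] in m, in world coordinates, good to about 4 mm: a listed point, or the origin of a listed thing).
The state is a dict: "clock": time; "q": joint angles; "qd": joint speeds; "tau": joint torques, N m; "eef_pos": TCP position; "tool_rot": TCP orientation; "contact_force": force on the tool from outside, world axes, zero at the start; "ft_torque": the same for the moment, N m; "finger_gap": finger opening in m; "grasp_force": force on a finger pad.
Only numpy, scipy, OpenCV 4.12 (cv2) and the standard library are available. Lean on these libraries where they do the work, as an engineer would, in place of code of your own. Each camera call takes 0.05 s, during which the arm holds its last target. There are 200 camera calls.

## Working session

There is one attempt and no reset: what is moved stays moved. The work goes in short steps, Python scripts to look and compute and a tool call to move; the robot and the scene stay as the last step left them, time stands still between calls to the robot, and variables do not carry over. Pictures are saved under pics/ and viewed, at most 10 in all, crops included, and the job is handed in when it is done.

Besides the shell and the picture viewer there is one more tool, called after "Emit:" as name(argument=value, ...) on one line, values as JSON. step_arm: Moves the arm, as the interface text tells. Its arguments: {"type":"object","properties":{"increments":{"type":"array","items":{"type":"object","properties":{"tx":{"type":"number"},"ty":{"type":"number"},"tz":{"type":"number"},"ax":{"type":"number"},"ay":{"type":"number"},"az":{"type":"number"},"claw":{"type":"number"}}}},"grip_force":{"type":"number"}},"required":["increments"]}

```bash
mkdir -p pics; cat > h.py <<'E'
import numpy as np, cv2
from scipy.spatial.transform import Rotation as R
from rig import read_state, imaging, workorder, finder, arm
def shot(c,fn=None):
    p,d=imaging.camera(c)
    if fn: cv2.imwrite('pics/'+fn,p[:,:,::-1])
    return p,d
def world(c,d):
    k=imaging.calibration(c); h,w=d.shape; f=h/2/np.tan(np.radians(k['fovy'])/2)
    v,u=np.mgrid[:h,:w]; P=np.stack([(u-k['cx'])/f*d,(v-k['cy'])/f*d,d],-1)
    E=np.array(k['extrinsics']); return P@E[:3,:3].T+E[:3,3]
E
python3 - <<'E'
from h import *
print(arm.tip_reach, {k:np.round(v,3) if not isinstance(v,dict) else v for k,v in read_state().items()})
a,_=shot('top','t.png')
for n in ['cover_center','rear_edge','board','near_edge','fence_face','brass_brush','masking_tape','flange_bolt_3','vice','parts_chest']:
    print(n,[(np.round(r['point'],3),round(r['p'],2)) for r in finder.pinpoint('top',n)[:3]])
E
```

```text
0.017 {'clock': np.float64(0.0), 'q': array([62.482, 35.292, -0.723, 81.639,  0.463, 63.22 , -2.315]), 'qd': array([ 0.081, -0.   , -0.039, -0.067, -0.113,  0.048,  0.039]), 'tau': array([ 1.0000e-03, -4.5893e+01,  2.0900e-01, -1.6574e+01, -6.1000e-02,
        2.0000e-02,  0.0000e+00]), 'eef_pos': array([ 0.285, -0.584,  0.234]), 'tool_rot': array([-1.79852e+02,  1.00000e-03,  2.60030e+01]), 'contact_force': array([-0.215,  1.117, -0.176]), 'ft_torque': array([ 0.002, -0.005, -0.016]), 'grasp_force': np.float64(0.0), 'finger_gap': np.float64(0.093)}
cover_center [(array([0.521, 0.012, 0.008]), 0.91)]
rear_edge [(array([ 0.546, -0.027,  0.004]), 0.81)]
board [(array([0.495, 0.175, 0.001]), 0.97)]
near_edge [(array([0.51 , 0.084, 0.02 ]), 0.96), (array([0.521, 0.008, 0.006]), 0.16)]
fence_face [(array([0.479, 0.249, 0.019]), 0.71)]
brass_brush [(array([ 0.394, -0.203, -0.   ]), 0.75)]
masking_tape [(array([ 0.652, -0.11 , -0.002]), 0.79), (array([ 0.579, -0.129, -0.001]), 0.39)]
flange_bolt_3 [(array([ 0.538, -0.141,  0.001]), 0.49), (array([ 0.58 , -0.131, -0.001]), 0.48)]
vice [(array([0.507, 0.088, 0.018]), 0.3)]
parts_chest []
```

View pics/t.png

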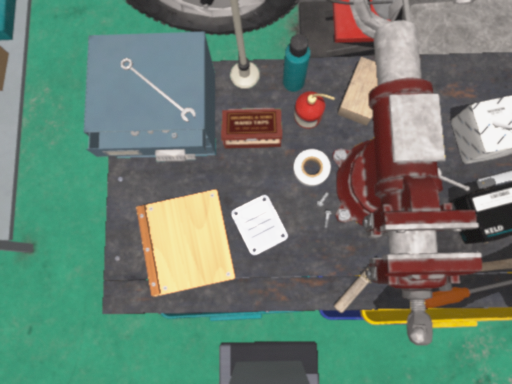

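The top view shows the board at about (187,242), with its fence to the left at (148,250). The cover is at (260,224), the tape at (312,167), the bolts at (325,210), the brush at (353,290) and the vice to the right. Next I'll get exact outlines from depth.

```bash
python3 - <<'E'
from h import *
p,d=shot('top'); W=world('top',d)
hsv=cv2.cvtColor(p,cv2.COLOR_RGB2HSV)
v,u=np.mgrid[:384,:512]
def fit(m,name,z):
    n,l,s,c=cv2.connectedComponentsWithStats(m.astype(np.uint8)); i=1+np.argmax(s[1:,4])
    pts=W[l==i]; pts=pts[np.isfinite(pts).all(1)]
    r=cv2.minAreaRect((pts[:,:2]*1000).astype(np.float32)); print(name,s[i,4],r,np.round(np.median(pts[:,2]),4)); print(np.round(cv2.boxPoints(r)))
roi=(u>225)&(u<295)&(v>185)&(v<262)
fit(roi&(hsv[...,2]>140)&(hsv[...,1]<60),'cover',0)
roi=(u>130)&(u<240)&(v>180)&(v<300)
fit(roi&(hsv[...,1]>60)&(hsv[...,2]>120)&(W[...,2]>.005),'board',0)
# vice extents + heights
m=(u>330)&(v>0)&(W[...,2]>.03)&(v<350)
q=W[m]; 
for lo in np.arange(0.1,0.9,.05):
    s=q[(q[:,0]>lo)&(q[:,0]<=lo+.05)]
    if len(s): print(round(lo,2),np.round([s[:,1].min(),s[:,1].max(),s[:,2].max()],3))
E
```

```text
cover 2150 ((509.9817810058594, 3.6355514526367188), (160.17877197265625, 95.60530090332031), 25.744966506958008) 0.0123
[[417.  12.]
 [459. -74.]
 [603.  -5.]
 [561.  81.]]
board 7608 ((499.4277648925781, 143.06275939941406), (207.81500244140625, 247.78884887695312), 11.53249454498291) 0.0187
[[373. 244.]
 [422.   1.]
 [626.  42.]
 [576. 285.]]
0.25 [-0.282 -0.252  0.182]
0.3 [-0.286 -0.225  0.26 ]
0.35 [-0.402 -0.208  0.22 ]
0.4 [-0.341  0.001  0.988]
0.45 [-0.488 -0.193  0.27 ]
0.5 [-0.489 -0.167  0.27 ]
0.55 [-0.495 -0.169  0.251]
0.6 [-0.399 -0.173  0.245]
0.65 [-0.537 -0.167  0.246]
0.7 [-0.512 -0.137  0.245]
0.75 [-0.517 -0.133  0.228]
0.8 [-0.306 -0.18   0.212]
0.85 [-0.306 -0.203  0.21 ]
```

```bash
cat >> h.py <<'E'
def plane(c,uv,z):
    k=imaging.calibration(c); f=192/np.tan(np.radians(k['fovy'])/2); E=np.array(k['extrinsics'])
    r=np.c_[(uv[:,0]-k['cx'])/f,(uv[:,1]-k['cy'])/f,np.ones(len(uv))]@E[:3,:3].T
    return (E[:3,3]+r*((z-E[2,3])/r[:,2])[:,None])[:,:2]
def fit(c,m,z,name):
    m=cv2.morphologyEx(m.astype(np.uint8),cv2.MORPH_OPEN,np.ones((5,5)))
    n,l,s,_=cv2.connectedComponentsWithStats(m); i=1+np.argmax(s[1:,4])
    v,u=np.nonzero(l==i); P=plane(c,np.c_[u,v].astype(float),z)*1000
    r=cv2.minAreaRect(P.astype(np.float32)); print(name,len(u),np.round(r[0],1),np.round(r[1],1),round(r[2],1)); print(np.round(cv2.boxPoints(r),1).tolist())
E
python3 - <<'E'
from h import *
p,d=shot('top'); hsv=cv2.cvtColor(p,cv2.COLOR_RGB2HSV); v,u=np.mgrid[:384,:512]
roi=(u>225)&(u<295)&(v>185)&(v<262)
fit('top',roi&(hsv[...,2]>140)&(hsv[...,1]<60),.012,'cover')
roi=(u>130)&(u<240)&(v>180)&(v<300)
b=roi&(hsv[...,1]>60)&(hsv[...,2]>110)
fit('top',b,.018,'board+fence')
fit('top',b&(hsv[...,2]>190),.018,'board light')
for n in ['near_edge','fence_face','board','cover_center','rear_edge']: print(n,[(np.round(r['point'],3),round(r['p'],2)) for r in finder.pinpoint('top',n)[:1]])
E
```

```text
cover 2080 [528.7  13.6] [113.7  94.3] 25.2
[[457.20001220703125, 32.099998474121094], [497.29998779296875, -53.20000076293945], [600.2000122070312, -4.800000190734863], [560.0999755859375, 80.5]]
board+fence 7813 [493.2 176.8] [204.2 188.1] 11.2
[[374.79998779296875, 249.3000030517578], [411.20001220703125, 64.80000305175781], [611.5999755859375, 104.4000015258789], [575.0999755859375, 288.8999938964844]]
board light 6642 [494.8 167. ] [200.9 163.9] 11.2
[[380.3999938964844, 227.8000030517578], [412.20001220703125, 67.0999984741211], [609.2999877929688, 106.0999984741211], [577.5, 266.79998779296875]]
near_edge [(array([0.505, 0.086, 0.021]), 0.74)]
fence_face [(array([0.478, 0.246, 0.018]), 0.87)]
board [(array([0.495, 0.173, 0.004]), 0.77)]
cover_center [(array([0.523, 0.01 , 0.006]), 0.74)]
rear_edge [(array([ 0.546, -0.03 ,  0.003]), 0.78)]
```

Emit:
step_arm(increments=[{"tz": -5}, {"tz": -10}, {"tz": -15}, {"tz": -15}, {"tz": -15}])

```text
$.increments[0]: bad value
```

Emit:
step_arm(increments=[{"tx": 0, "ty": 0, "tz": -5, "ax": 0, "ay": 0, "az": 0, "claw": 0.3}, {"tx": 0, "ty": 0, "tz": -10, "ax": 0, "ay": 0, "az": 0, "claw": 0.3}, {"tx": 0, "ty": 0, "tz": -15, "ax": 0, "ay": 0, "az": 0, "claw": 0.3}, {"tx": 0, "ty": 0, "tz": -15, "ax": 0, "ay": 0, "az": 0, "claw": 0.3}])

```text
clock: 1.3
eef_pos: [0.2862, -0.5867, 0.3946]
tool_rot: [179.0, -0.0, 26.0]
contact_force: [-0.0, -0.5, 0.0]
finger_gap: 0.0654
grasp_force: 0.0
```

```bash
cat >> h.py <<'E'
def inc(pos,yaw,pitch=0,p0=None,r0=None):
    """tool-frame increment from measured (or given) pose to world pose (tool down, tool x at yaw)"""
    s=read_state(); p0=np.array(s['eef_pos'] if p0 is None else p0); r0=R.from_euler('xyz',s['tool_rot'] if r0 is None else r0,degrees=True)
    T=R.from_euler('xyz',[180,pitch,yaw],degrees=True)
    print('t cm',np.round(r0.inv().apply(np.array(pos)-p0)*100,2),'a',np.round((r0.inv()*T).as_rotvec(degrees=True),1))
E
python3 - <<'E'
from h import *
s=read_state(); print(s['eef_pos'],s['tool_rot'],s['clock'],s['finger_gap'])
# cover-aligned approach point 6 cm behind rear edge
x=np.array([-.426,.905]); e=np.array([.548,-.027])
inc([*(e-.03*x),.30],115.2)
E
```

```text
[ 0.28622426 -0.58674613  0.394645  ] [ 1.79013602e+02 -3.49082962e-02  2.59911917e+01] 1.3 0.0653635133310002
t cm [ 48.01 -36.     8.88] a [  0.8   0.7 -89.2]
```

Emit:
step_arm(increments=[{"tx": 5, "ty": -2, "tz": 0, "ax": 0, "ay": 0, "az": -8, "claw": 0.3}, {"tx": 10, "ty": -6, "tz": 0, "ax": 0, "ay": 0, "az": -16, "claw": 0.3}, {"tx": 14, "ty": -9, "tz": 0, "ax": 0, "ay": 0, "az": -24, "claw": 0.3}, {"tx": 18, "ty": -12, "tz": 0, "ax": 0, "ay": 0, "az": -32, "claw": 0.3}, {"tx": 22, "ty": -15, "tz": 0, "ax": 0, "ay": 0, "az": -40, "claw": 0.3}, {"tx": 26, "ty": -18, "tz": 0, "ax": 0, "ay": 0, "az": -48, "claw": 0.3}, {"tx": 30, "ty": -21, "tz": 0, "ax": 0, "ay": 0, "az": -56, "claw": 0.3}, {"tx": 34, "ty": -24, "tz": 0, "ax": 0, "ay": 0, "az": -64, "claw": 0.3}])

```text
clock: 2.1
eef_pos: [0.4776, -0.2333, 0.3856]
tool_rot: [180.0, 0.0, 90.3]
contact_force: [1.8, 0.1, -0.3]
finger_gap: 0.0281
grasp_force: 0.0
```

```bash
python3 - <<'E'
from h import *
s=read_state(); print(s['eef_pos'],s['tool_rot'],s['q'])
x=np.array([-.426,.905]); e=np.array([.548,-.027])
inc([*(e-.03*x),.30],115.2)
E
```

```text
[ 0.47761924 -0.2332684   0.38555096] [1.79992700e+02 1.50683980e-02 9.03185153e+01] [ 38.0228037   19.05358734 -20.77850114  85.78551066   6.85542517
  76.40111584  16.99328429]
t cm [17.87  8.41  8.55] a [  0.    0.  -24.9]
```

Emit:
step_arm(increments=[{"tx": 4, "ty": 2, "tz": 0, "ax": 0, "ay": 0, "az": -8, "claw": 0.45}, {"tx": 9, "ty": 4, "tz": 0, "ax": 0, "ay": 0, "az": -16, "claw": 0.45}, {"tx": 13, "ty": 6, "tz": 2, "ax": 0, "ay": 0, "az": -25, "claw": 0.45}, {"tx": 17.5, "ty": 8.4, "tz": 5, "ax": 0, "ay": 0, "az": -25, "claw": 0.45}, {"tx": 17.5, "ty": 8.4, "tz": 10, "ax": 0, "ay": 0, "az": -25, "claw": 0.45}, {"tx": 17.5, "ty": 8.4, "tz": 15, "ax": 0, "ay": 0, "az": -25, "claw": 0.45}, {"tx": 17.5, "ty": 8.4, "tz": 20, "ax": 0, "ay": 0, "az": -25, "claw": 0.45}, {"tx": 17.5, "ty": 8.4, "tz": 25, "ax": 0, "ay": 0, "az": -25, "claw": 0.45}])

```text
clock: 2.9
eef_pos: [0.561, -0.0601, 0.1405]
tool_rot: [180.0, 0.0, 115.0]
contact_force: [0.2, -1.3, -0.2]
finger_gap: 0.0415
grasp_force: 0.0
```

```bash
python3 - <<'E'
from h import *
s=read_state(); print(s['eef_pos'],s['tool_rot'],s['q'],s['contact_force'])
x=np.array([-.426,.905]); e=np.array([.548,-.027])
inc([*(e-.03*x),.023],115.2)
shot('wrist','w1.png')
c=[finder.pinpoint('wrist',n)[:1] for n in ['rear_edge','near_edge','cover_center']]
print([(np.round(r[0]['point'],4),round(r[0]['p'],2)) for r in c if r])
shot('side','s1.png')
cv2.imwrite('pics/ws1.png',np.hstack([cv2.resize(cv2.imread('pics/w1.png'),(400,300)),cv2.resize(cv2.imread('pics/s1.png'),(400,300))]))
E
```

```text
[ 0.56104634 -0.06012103  0.14047352] [1.79960087e+02 1.58342315e-02 1.15017875e+02] [ 19.39395934  35.8788642  -24.40970446 102.01660371  19.57924548
  46.27361917  10.42116863] [ 0.15084307 -1.30641585 -0.15009087]
t cm [ 0.56  0.22 11.75] a [ 0.   0.  -0.2]
[(array([ 0.5412, -0.0261,  0.0056]), 0.89), (array([ 0.5443, -0.0292,  0.0056]), 0.22), (array([0.5296, 0.0156, 0.0066]), 0.83)]
```

View pics/ws1.png

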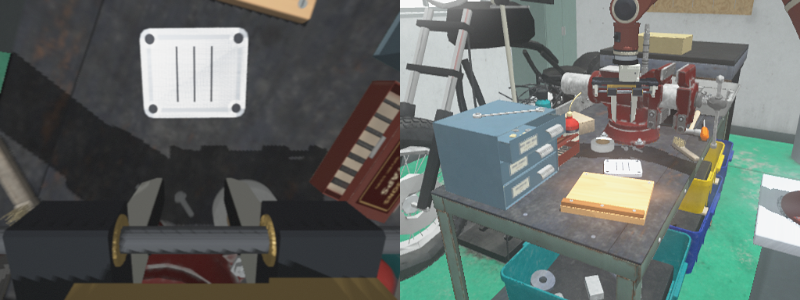

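The left half is the wrist view: the cover at (193,72) is nearly square and centred to the fingers at (145–240,190), and the bolts are clear behind. The right half is the side view, with the board at (607,195) and the cover at (623,167). I'll lower behind the rear edge now.

Emit:
step_arm(increments=[{"tx": 0.1, "ty": 0, "tz": 4, "ax": 0, "ay": 0, "az": 0, "claw": 0.45}, {"tx": 0.1, "ty": 0, "tz": 8, "ax": 0, "ay": 0, "az": 0, "claw": 0.45}, {"tx": 0.1, "ty": 0, "tz": 10.5, "ax": 0, "ay": 0, "az": 0, "claw": 0.45}, {"tx": 0.1, "ty": 0, "tz": 11.7, "ax": 0, "ay": 0, "az": 0, "claw": 0.45}, {"tx": 0.1, "ty": 0, "tz": 11.7, "ax": 0, "ay": 0, "az": 0, "claw": 0.45}])

```text
clock: 3.65
eef_pos: [0.562, -0.0593, 0.0264]
tool_rot: [179.9, 0.1, 115.0]
contact_force: [0.2, 0.2, 0.2]
finger_gap: 0.0419
grasp_force: 0.0
```

```bash
python3 - <<'E'
from h import *
s=read_state(); print(s['eef_pos'],s['contact_force'])
for n in ['rear_edge','cover_center','near_edge']:
    if n=='rear_edge': shot('wrist','w2.png')
    print(n,[(np.round(r['point'],4),round(r['p'],2)) for r in finder.pinpoint('wrist',n)[:1]])
E
```

```text
[ 0.5620011  -0.05928023  0.02635383] [0.2081027  0.16421001 0.20947463]
rear_edge [(array([ 0.5428, -0.0256,  0.0066]), 0.82)]
cover_center [(array([0.5285, 0.0165, 0.0068]), 0.79)]
near_edge []
```

Emit:
step_arm(increments=[{"tx": 0.8, "ty": 0, "tz": 0.5, "ax": 0, "ay": 0, "az": 0, "claw": 0.45}, {"tx": 1.7, "ty": 0, "tz": 0.5, "ax": 0, "ay": 0, "az": 0, "claw": 0.45}, {"tx": 2.6, "ty": 0, "tz": 0.5, "ax": 0, "ay": 0, "az": 0, "claw": 0.45}, {"tx": 3.1, "ty": 0, "tz": 0.5, "ax": 0, "ay": 0, "az": 0, "claw": 0.45}, {"tx": 3.6, "ty": -0.1, "tz": 0.5, "ax": 0, "ay": 0, "az": 3, "claw": 0.45}, {"tx": 4.1, "ty": -0.3, "tz": 0.5, "ax": 0, "ay": 0, "az": 7, "claw": 0.45}, {"tx": 4.5, "ty": -0.5, "tz": 0.5, "ax": 0, "ay": 0, "az": 11, "claw": 0.45}, {"tx": 4.9, "ty": -0.6, "tz": 0.5, "ax": 0, "ay": 0, "az": 14, "claw": 0.45}])

```text
clock: 4.65
eef_pos: [0.5344, -0.0175, 0.0205]
tool_rot: [-180.0, 0.1, 100.9]
contact_force: [-0.1, -2.4, 0.7]
finger_gap: 0.0423
grasp_force: 0.7
```

```bash
python3 - <<'E'
from h import *
s=read_state(); print(s['eef_pos'],s['tool_rot'],s['contact_force'])
inc([.530,-.009,.021],101.2)
shot('wrist','w3.png')
E
```

```text
[ 0.53435642 -0.01750545  0.02048435] [-1.79984182e+02  5.18483836e-02  1.00878959e+02] [-0.14644096 -2.43850799  0.73224372]
t cm [ 0.92 -0.27 -0.05] a [-0.   0.1 -0.3]
```

View pics/w3.png

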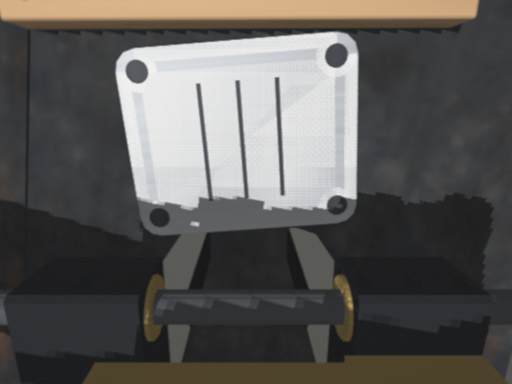

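The cover, centred at (240,130), is still turned about 5°. The board edge at the top (row 25) is square to the fingers. Pressing it against the board should square it up.

Emit:
step_arm(increments=[{"tx": 0.4, "ty": -0.1, "tz": 0, "ax": 0, "ay": 0, "az": 0, "claw": 0.45}, {"tx": 0.8, "ty": -0.2, "tz": 0, "ax": 0, "ay": 0, "az": 0, "claw": 0.45}, {"tx": 1.0, "ty": -0.2, "tz": 0, "ax": 0, "ay": 0, "az": 0, "claw": 0.45}, {"tx": 1.1, "ty": -0.2, "tz": 0, "ax": 0, "ay": 0, "az": 0, "claw": 0.45}, {"tx": 1.1, "ty": -0.2, "tz": 0, "ax": 0, "ay": 0, "az": 0, "claw": 0.45}])

```text
clock: 5.2
eef_pos: [0.5303, -0.0096, 0.0205]
tool_rot: [-179.9, 0.2, 101.0]
contact_force: [-0.3, -4.5, 2.3]
finger_gap: 0.0414
grasp_force: 2.7
```

Emit:
step_arm(increments=[{"tx": 0.2, "ty": 0, "tz": 0, "ax": 0, "ay": 0, "az": 0, "claw": 0.45}, {"tx": 0.4, "ty": 0, "tz": 0, "ax": 0, "ay": 0, "az": 0, "claw": 0.45}, {"tx": 0.4, "ty": 0, "tz": 0, "ax": 0, "ay": 0, "az": 0, "claw": 0.45}])

```text
clock: 5.5
eef_pos: [0.5302, -0.0094, 0.0205]
tool_rot: [-179.9, 0.5, 100.9]
contact_force: [1.0, -11.3, 2.2]
finger_gap: 0.0419
grasp_force: 5.4
```

```bash
python3 - <<'E'
from h import *
shot('wrist','w4.png')
E
```

```text
(no output)
```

View pics/w4.png

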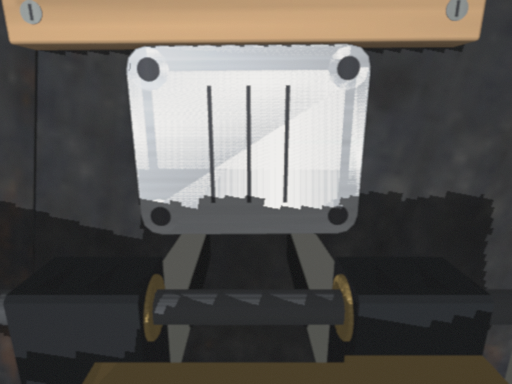

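The cover is flush against the board (its edge at row 45) and centred on the fingers, with an 11 N push. I'll now raise the rear edge along its arc.

Emit:
step_arm(increments=[{"tx": 0, "ty": 0, "tz": -0.4, "ax": 0, "ay": 0, "az": 0, "claw": 0.45}, {"tx": 0, "ty": 0, "tz": -0.8, "ax": 0, "ay": 0, "az": 0, "claw": 0.45}, {"tx": 0, "ty": 0, "tz": -1.2, "ax": 0, "ay": 0, "az": 0, "claw": 0.45}, {"tx": 0, "ty": 0, "tz": -1.6, "ax": 0, "ay": 0, "az": 0, "claw": 0.45}, {"tx": 0, "ty": 0, "tz": -1.6, "ax": 0, "ay": 0, "az": 0, "claw": 0.45}])

```text
clock: 6.05
eef_pos: [0.5301, -0.0089, 0.0365]
tool_rot: [-179.9, 0.4, 100.8]
contact_force: [0.8, -9.8, -1.0]
finger_gap: 0.0416
grasp_force: 4.9
```

```bash
python3 - <<'E'
from h import *
s=read_state(); print(s['eef_pos'],s['contact_force'])
shot('wrist','w5.png'); a,_=shot('side'); cv2.imwrite('pics/s5.png',cv2.resize(a[170:290,190:350,::-1],(400,300)))
cv2.imwrite('pics/ws5.png',np.hstack([cv2.resize(cv2.imread('pics/w5.png'),(400,300)),cv2.imread('pics/s5.png')]))
E
```

```text
[ 0.53008737 -0.00889317  0.03652387] [ 0.77695019 -9.83927291 -0.97713491]
```

View pics/ws5.png

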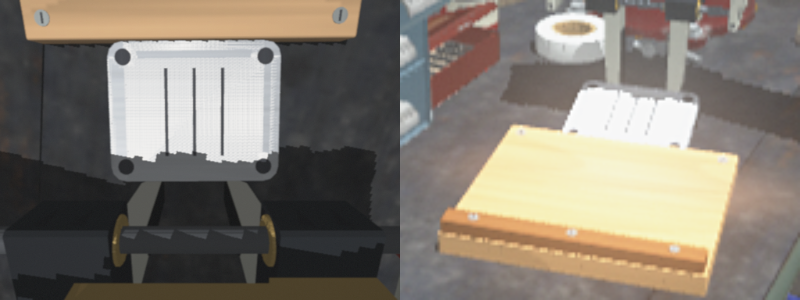

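The wrist view still shows the cover held at the fingertips at (195,110), and the side view shows its rear edge raised. I'll continue along the arc.

Emit:
step_arm(increments=[{"tx": 0.05, "ty": 0, "tz": -0.35, "ax": 0, "ay": 0, "az": 0, "claw": 0.45}, {"tx": 0.1, "ty": 0, "tz": -0.7, "ax": 0, "ay": 0, "az": 0, "claw": 0.45}, {"tx": 0.2, "ty": 0, "tz": -1.05, "ax": 0, "ay": 0, "az": 0, "claw": 0.45}, {"tx": 0.28, "ty": 0, "tz": -1.4, "ax": 0, "ay": 0, "az": 0, "claw": 0.45}, {"tx": 0.4, "ty": 0, "tz": -1.75, "ax": 0, "ay": 0, "az": 0, "claw": 0.45}, {"tx": 0.53, "ty": 0, "tz": -2.1, "ax": 0, "ay": 0, "az": 0, "claw": 0.45}, {"tx": 0.65, "ty": 0, "tz": -2.4, "ax": 0, "ay": 0, "az": 0, "claw": 0.45}, {"tx": 0.8, "ty": 0, "tz": -2.7, "ax": 0, "ay": 0, "az": 0, "claw": 0.45}])

```text
clock: 6.95
eef_pos: [0.5288, -0.0018, 0.0637]
tool_rot: [-179.9, 0.5, 100.8]
contact_force: [1.3, -11.8, 2.5]
finger_gap: 0.042
grasp_force: 5.8
```

Emit:
step_arm(increments=[{"tx": 0.17, "ty": 0, "tz": -0.3, "ax": 0, "ay": 0, "az": 0, "claw": 0.45}, {"tx": 0.35, "ty": 0, "tz": -0.6, "ax": 0, "ay": 0, "az": 0, "claw": 0.45}, {"tx": 0.54, "ty": 0, "tz": -0.87, "ax": 0, "ay": 0, "az": 0, "claw": 0.45}, {"tx": 0.75, "ty": 0, "tz": -1.13, "ax": 0, "ay": 0, "az": 0, "claw": 0.45}, {"tx": 0.97, "ty": 0, "tz": -1.4, "ax": 0, "ay": 0, "az": 0, "claw": 0.45}, {"tx": 1.2, "ty": 0, "tz": -1.63, "ax": 0, "ay": 0, "az": 0, "claw": 0.45}, {"tx": 1.45, "ty": 0, "tz": -1.85, "ax": 0, "ay": 0, "az": 0, "claw": 0.45}, {"tx": 1.7, "ty": 0, "tz": -2.05, "ax": 0, "ay": 0, "az": 0, "claw": 0.45}])

```text
clock: 7.75
eef_pos: [0.5262, 0.0144, 0.0852]
tool_rot: [-180.0, 0.5, 100.7]
contact_force: [0.8, -12.2, 9.7]
finger_gap: 0.0416
grasp_force: 7.8
```

```bash
python3 - <<'E'
from h import *
s=read_state(); print(s['eef_pos'],s['contact_force'])
shot('wrist','w6.png'); a,_=shot('side'); cv2.imwrite('pics/s6.png',cv2.resize(a[170:290,190:350,::-1],(400,300)))
cv2.imwrite('pics/ws6.png',np.hstack([cv2.resize(cv2.imread('pics/w6.png'),(400,300)),cv2.imread('pics/s6.png')]))
E
```

```text
[0.52618475 0.01442644 0.08515929] [  0.78023572 -12.19518354   9.74717841]
```

View pics/ws6.png

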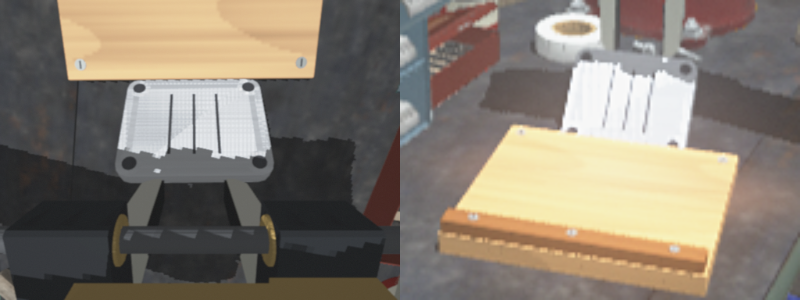

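The cover is leaning at about 48° and held at the fingertips; in the wrist view its leading edge (row 80) is at the board.

Emit:
step_arm(increments=[{"tx": 0.27, "ty": 0, "tz": -0.25, "ax": 0, "ay": 0, "az": 0, "claw": 0.45}, {"tx": 0.55, "ty": 0, "tz": -0.5, "ax": 0, "ay": 0, "az": 0, "claw": 0.45}, {"tx": 0.84, "ty": 0, "tz": -0.72, "ax": 0, "ay": 0, "az": 0, "claw": 0.45}, {"tx": 1.14, "ty": 0, "tz": -0.93, "ax": 0, "ay": 0, "az": 0, "claw": 0.45}, {"tx": 1.45, "ty": 0, "tz": -1.1, "ax": 0, "ay": 0, "az": 0, "claw": 0.45}, {"tx": 1.77, "ty": 0, "tz": -1.26, "ax": 0, "ay": 0, "az": 0, "claw": 0.45}, {"tx": 2.1, "ty": 0, "tz": -1.4, "ax": 0, "ay": 0, "az": 0, "claw": 0.45}, {"tx": 2.4, "ty": 0, "tz": -1.5, "ax": 0, "ay": 0, "az": 0, "claw": 0.45}])

```text
clock: 8.65
eef_pos: [0.5218, 0.0401, 0.1014]
tool_rot: [179.9, 0.4, 100.7]
contact_force: [-2.1, -8.7, 18.8]
finger_gap: 0.0419
grasp_force: 10.5
```

Emit:
step_arm(increments=[{"tx": 0.35, "ty": 0, "tz": -0.35, "ax": 0, "ay": 0, "az": 0, "claw": 0.45}, {"tx": 0.7, "ty": 0, "tz": -0.6, "ax": 0, "ay": 0, "az": 0, "claw": 0.45}, {"tx": 1.05, "ty": 0, "tz": -0.8, "ax": 0, "ay": 0, "az": 0, "claw": 0.45}, {"tx": 1.4, "ty": 0, "tz": -0.9, "ax": 0, "ay": 0, "az": 0, "claw": 0.45}, {"tx": 1.75, "ty": 0, "tz": -1.0, "ax": 0, "ay": 0, "az": 0, "claw": 0.45}, {"tx": 2.1, "ty": 0, "tz": -1.0, "ax": 0, "ay": 0, "az": 0, "claw": 0.45}])

```text
clock: 9.25
eef_pos: [0.5162, 0.0664, 0.1086]
tool_rot: [-180.0, -0.0, 101.0]
contact_force: [-1.1, 0.6, -0.1]
finger_gap: 0.042
grasp_force: 0.0
```

```bash
python3 - <<'E'
from h import *
s=read_state(); print(s['eef_pos'],s['contact_force'])
shot('wrist','w7.png'); a,_=shot('side'); cv2.imwrite('pics/s7.png',cv2.resize(a[170:290,190:350,::-1],(400,300)))
cv2.imwrite('pics/ws7.png',np.hstack([cv2.resize(cv2.imread('pics/w7.png'),(400,300)),cv2.imread('pics/s7.png')]))
E
```

```text
[0.51621445 0.06642635 0.10857347] [-1.11478358  0.6129503  -0.12269727]
```

View pics/ws7.png

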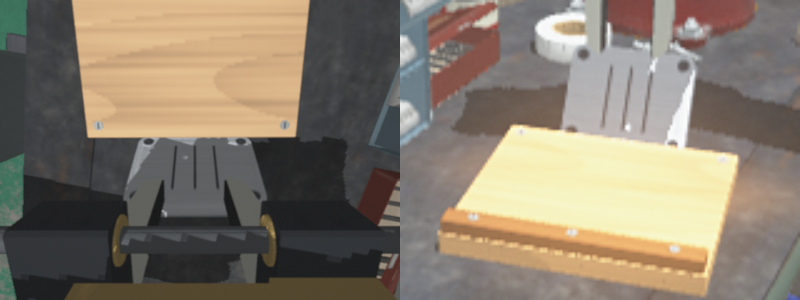

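The fingers have slipped to the cover's top edge and the force is zero, so I need the cover's lean and whether it is moving.

```bash
cat > lean.py <<'E'
from h import *
def lean():
    p,d=shot('side'); W=world('side',d); b=np.array([-.194,.981]); e=np.array([.981,.194]); n=np.array([.511,.087])
    q=W.reshape(-1,3); q=q[(d>0).ravel()]; a=(q[:,:2]-n)@b; l=(q[:,:2]-n)@e
    m=(np.abs(l)<.04)&(a>-.13)&(a<-.002)&(q[:,2]>.025)&(q[:,2]<.12)
    z=q[m,2]; a=a[m]
    for lo in np.arange(.02,.12,.01):
        s=(z>=lo)&(z<lo+.01)
        if s.sum()>3: print(round(lo,2),s.sum(),np.round(np.percentile(a[s],[10,50,90])*1000,1))
    s=read_state(); print(s['clock'],'tcp a',(np.array(s['eef_pos'])[:2]-n)@b)
lean()
E
python3 lean.py
```

```text
0.02 124 [-39.1 -34.4 -30.8]
0.03 256 [-53.4 -46.1 -38.9]
0.04 244 [-68.8 -62.4 -55.6]
0.05 145 [-79.1 -75.3 -70.2]
0.09 50 [-17.1 -12.3 -10.3]
0.1 76 [-18.1 -12.4  -9.7]
0.11 73 [-17.3 -11.5  -9.3]
9.4 tcp a -0.02149852926171865
```

The cover has fallen back (35° and dropping), because my last raise took the tips off its edge. It lands in its starting state, so I'll back off, look and repeat, keeping the down-press near the end.

Emit:
step_arm(increments=[{"tx": 0, "ty": 0, "tz": -2, "ax": 0, "ay": 0, "az": 0, "claw": 0.45}, {"tx": -4, "ty": 0, "tz": -2, "ax": 0, "ay": 0, "az": 0, "claw": 0.45}, {"tx": -8, "ty": 0, "tz": -2, "ax": 0, "ay": 0, "az": 0, "claw": 0.45}, {"tx": -12, "ty": 0, "tz": -2, "ax": 0, "ay": 0, "az": 0, "claw": 0.45}, {"tx": -12.5, "ty": 0, "tz": -2, "ax": 0, "ay": 0, "az": 0, "claw": 0.45}, {"tx": -12.5, "ty": 0, "tz": -2, "ax": 0, "ay": 0, "az": 0, "claw": 0.45}])

```text
clock: 10.0
eef_pos: [0.5402, -0.059, 0.1285]
tool_rot: [-180.0, 0.0, 100.8]
contact_force: [0.0, 0.4, -0.0]
finger_gap: 0.0418
grasp_force: 0.0
```

```bash
python3 - <<'E'
from h import *
s=read_state(); print(s['eef_pos'],s['tool_rot'],s['contact_force'])
p,d=shot('wrist','w8.png'); hsv=cv2.cvtColor(p,cv2.COLOR_RGB2HSV); v,u=np.mgrid[:384,:512]
for n in ['rear_edge','cover_center']: print(n,[(np.round(r['point'],4),round(r['p'],2)) for r in finder.pinpoint('wrist',n)[:1]])
E
```

```text
[ 0.54021031 -0.05895829  0.12847693] [-1.79968813e+02  1.51968327e-02  1.00767941e+02] [ 0.01614794  0.38942906 -0.02114725]
rear_edge [(array([ 0.5321, -0.0185,  0.0074]), 0.58)]
cover_center [(array([0.5229, 0.0319, 0.0029]), 0.69)]
```

View pics/w8.png

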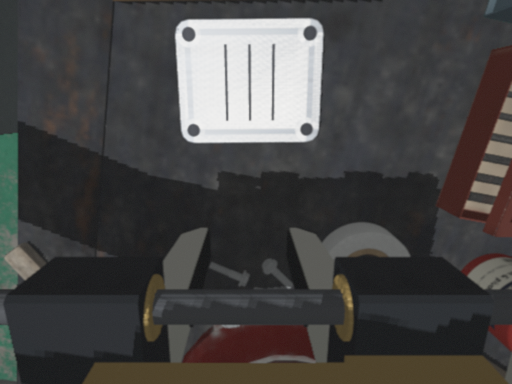

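The cover lies flat and square again, centred at (249,80) in line with the fingers. I'll lower and push again.

Emit:
step_arm(increments=[{"tx": 0, "ty": 0, "tz": 4, "ax": 0, "ay": 0, "az": 0, "claw": 0.45}, {"tx": 0, "ty": 0, "tz": 8, "ax": 0, "ay": 0, "az": 0, "claw": 0.45}, {"tx": 0, "ty": 0, "tz": 10, "ax": 0, "ay": 0, "az": 0, "claw": 0.45}, {"tx": 0, "ty": 0, "tz": 10.8, "ax": 0, "ay": 0, "az": 0, "claw": 0.45}, {"tx": 1.5, "ty": 0, "tz": 10.8, "ax": 0, "ay": 0, "az": 0, "claw": 0.45}, {"tx": 3, "ty": 0, "tz": 10.8, "ax": 0, "ay": 0, "az": 0, "claw": 0.45}, {"tx": 3.8, "ty": 0, "tz": 10.8, "ax": 0, "ay": 0, "az": 0, "claw": 0.45}, {"tx": 4.4, "ty": 0, "tz": 10.8, "ax": 0, "ay": 0, "az": 0, "claw": 0.45}])

```text
clock: 10.95
eef_pos: [0.5328, -0.0125, 0.0223]
tool_rot: [179.8, 0.0, 101.1]
contact_force: [0.5, -2.4, 1.6]
finger_gap: 0.0419
grasp_force: 1.1
```

Emit:
step_arm(increments=[{"tx": 0.3, "ty": 0, "tz": 0, "ax": 0, "ay": 0, "az": 0, "claw": 0.45}, {"tx": 0.6, "ty": 0, "tz": 0, "ax": 0, "ay": 0, "az": 0, "claw": 0.45}, {"tx": 0.8, "ty": 0, "tz": 0, "ax": 0, "ay": 0, "az": 0, "claw": 0.45}, {"tx": 1.0, "ty": 0, "tz": 0, "ax": 0, "ay": 0, "az": 0, "claw": 0.45}, {"tx": 1.0, "ty": 0, "tz": 0, "ax": 0, "ay": 0, "az": 0, "claw": 0.45}])

```text
clock: 11.45
eef_pos: [0.5318, -0.0092, 0.0217]
tool_rot: [179.9, 0.4, 100.8]
contact_force: [2.8, -8.7, 4.4]
finger_gap: 0.042
grasp_force: 4.2
```

Emit:
step_arm(increments=[{"tx": -0.7, "ty": 0, "tz": 0, "ax": 0, "ay": 0, "az": 0, "claw": 0.45}, {"tx": -0.9, "ty": 0, "tz": 0, "ax": 0, "ay": 0, "az": 0, "claw": 0.45}, {"tx": -0.5, "ty": 0, "tz": 0, "ax": 0, "ay": 0, "az": 0, "claw": 0.45}, {"tx": -0.1, "ty": 0, "tz": 0, "ax": 0, "ay": 0, "az": 0, "claw": 0.45}, {"tx": 0.1, "ty": 0, "tz": 0, "ax": 0, "ay": 0, "az": 0, "claw": 0.45}, {"tx": 0.1, "ty": 0, "tz": 0, "ax": 0, "ay": 0, "az": 0, "claw": 0.45}])

```text
clock: 12.05
eef_pos: [0.5309, -0.0092, 0.0208]
tool_rot: [-180.0, 0.5, 100.9]
contact_force: [2.4, -11.1, -0.9]
finger_gap: 0.042
grasp_force: 5.8
```

Emit:
step_arm(increments=[{"tx": 0, "ty": 0, "tz": -0.4, "ax": 0, "ay": 0, "az": 0, "claw": 0.45}, {"tx": 0, "ty": 0, "tz": -0.8, "ax": 0, "ay": 0, "az": 0, "claw": 0.45}, {"tx": 0, "ty": 0, "tz": -1.2, "ax": 0, "ay": 0, "az": 0, "claw": 0.45}, {"tx": 0.03, "ty": 0, "tz": -1.6, "ax": 0, "ay": 0, "az": 0, "claw": 0.45}, {"tx": 0.08, "ty": 0, "tz": -1.95, "ax": 0, "ay": 0, "az": 0, "claw": 0.45}, {"tx": 0.14, "ty": 0, "tz": -2.3, "ax": 0, "ay": 0, "az": 0, "claw": 0.45}, {"tx": 0.2, "ty": 0, "tz": -2.65, "ax": 0, "ay": 0, "az": 0, "claw": 0.45}, {"tx": 0.28, "ty": 0, "tz": -2.95, "ax": 0, "ay": 0, "az": 0, "claw": 0.45}])

```text
clock: 12.85
eef_pos: [0.5302, -0.0062, 0.0507]
tool_rot: [-180.0, 0.4, 100.8]
contact_force: [2.3, -10.4, 1.4]
finger_gap: 0.0419
grasp_force: 5.5
```

Emit:
step_arm(increments=[{"tx": 0.12, "ty": 0, "tz": -0.32, "ax": 0, "ay": 0, "az": 0, "claw": 0.45}, {"tx": 0.25, "ty": 0, "tz": -0.64, "ax": 0, "ay": 0, "az": 0, "claw": 0.45}, {"tx": 0.38, "ty": 0, "tz": -0.96, "ax": 0, "ay": 0, "az": 0, "claw": 0.45}, {"tx": 0.52, "ty": 0, "tz": -1.25, "ax": 0, "ay": 0, "az": 0, "claw": 0.45}, {"tx": 0.7, "ty": 0, "tz": -1.55, "ax": 0, "ay": 0, "az": 0, "claw": 0.45}, {"tx": 0.88, "ty": 0, "tz": -1.85, "ax": 0, "ay": 0, "az": 0, "claw": 0.45}, {"tx": 1.07, "ty": 0, "tz": -2.1, "ax": 0, "ay": 0, "az": 0, "claw": 0.45}, {"tx": 1.25, "ty": 0, "tz": -2.4, "ax": 0, "ay": 0, "az": 0, "claw": 0.45}])

```text
clock: 13.65
eef_pos: [0.5279, 0.0059, 0.0752]
tool_rot: [-180.0, 0.5, 100.8]
contact_force: [2.2, -11.2, 6.6]
finger_gap: 0.042
grasp_force: 6.3
```

Emit:
step_arm(increments=[{"tx": 0.23, "ty": 0, "tz": -0.27, "ax": 0, "ay": 0, "az": 0, "claw": 0.45}, {"tx": 0.47, "ty": 0, "tz": -0.53, "ax": 0, "ay": 0, "az": 0, "claw": 0.45}, {"tx": 0.72, "ty": 0, "tz": -0.8, "ax": 0, "ay": 0, "az": 0, "claw": 0.45}, {"tx": 0.97, "ty": 0, "tz": -1.05, "ax": 0, "ay": 0, "az": 0, "claw": 0.45}, {"tx": 1.24, "ty": 0, "tz": -1.27, "ax": 0, "ay": 0, "az": 0, "claw": 0.45}, {"tx": 1.52, "ty": 0, "tz": -1.48, "ax": 0, "ay": 0, "az": 0, "claw": 0.45}, {"tx": 1.81, "ty": 0, "tz": -1.68, "ax": 0, "ay": 0, "az": 0, "claw": 0.45}, {"tx": 2.1, "ty": 0, "tz": -1.86, "ax": 0, "ay": 0, "az": 0, "claw": 0.45}])

```text
clock: 14.45
eef_pos: [0.5242, 0.0268, 0.0949]
tool_rot: [180.0, 0.5, 100.7]
contact_force: [0.0, -10.1, 13.9]
finger_gap: 0.0421
grasp_force: 8.7
```

Emit:
step_arm(increments=[{"tx": 0.33, "ty": 0, "tz": -0.17, "ax": 0, "ay": 0, "az": 0, "claw": 0.45}, {"tx": 0.66, "ty": 0, "tz": -0.32, "ax": 0, "ay": 0, "az": 0, "claw": 0.45}, {"tx": 1.0, "ty": 0, "tz": -0.46, "ax": 0, "ay": 0, "az": 0, "claw": 0.45}, {"tx": 1.35, "ty": 0, "tz": -0.58, "ax": 0, "ay": 0, "az": 0, "claw": 0.45}, {"tx": 1.7, "ty": 0, "tz": -0.68, "ax": 0, "ay": 0, "az": 0, "claw": 0.45}, {"tx": 2.05, "ty": 0, "tz": -0.77, "ax": 0, "ay": 0, "az": 0, "claw": 0.45}])

```text
clock: 15.05
eef_pos: [0.5204, 0.0486, 0.104]
tool_rot: [179.9, 0.4, 100.8]
contact_force: [-3.1, -8.4, 24.4]
finger_gap: 0.0423
grasp_force: 12.8
```

Emit:
step_arm(increments=[{"tx": 0.4, "ty": 0, "tz": -0.12, "ax": 0, "ay": 0, "az": 0, "claw": 0.45}, {"tx": 0.8, "ty": 0, "tz": -0.22, "ax": 0, "ay": 0, "az": 0, "claw": 0.45}, {"tx": 1.2, "ty": 0, "tz": -0.3, "ax": 0, "ay": 0, "az": 0, "claw": 0.45}, {"tx": 1.5, "ty": 0, "tz": -0.34, "ax": 0, "ay": 0, "az": 0, "claw": 0.45}])

```text
clock: 15.45
eef_pos: [0.5165, 0.0683, 0.107]
tool_rot: [179.9, 0.0, 100.9]
contact_force: [-3.5, -1.6, 17.6]
finger_gap: 0.0421
grasp_force: 9.3
```

```bash
python3 lean.py
```

```text
0.02 12 [-3.3 -2.6 -2.1]
0.03 33 [-4.  -2.9 -2.1]
0.04 46 [-3.8 -2.7 -2.1]
0.05 88 [-4.6 -3.1 -2.3]
0.06 92 [-5.1 -3.4 -2.4]
0.07 127 [-5.5 -3.7 -2.4]
0.08 200 [-11.4  -4.6  -2.9]
0.09 53 [-12.8 -10.7  -8.2]
0.1 67 [-13.4 -10.1  -8.1]
0.11 76 [-17.3 -10.2  -7.9]
15.5 tcp a -0.0184111924365584
```

The cover stands upright (about 88°), stable on its edge. I'll lift the tips straight off, go behind it, and push it over from the gasket side.

Emit:
step_arm(increments=[{"tx": 0, "ty": 0, "tz": -0.8, "ax": 0, "ay": 0, "az": 0, "claw": 0.45}, {"tx": 0, "ty": 0, "tz": -2.0, "ax": 0, "ay": 0, "az": 0, "claw": 0.45}, {"tx": -1, "ty": 0, "tz": -2.5, "ax": 0, "ay": 0, "az": 0, "claw": 0.45}, {"tx": -3, "ty": 0, "tz": -2.5, "ax": 0, "ay": 0, "az": 0, "claw": 0.45}, {"tx": -4.5, "ty": 0, "tz": -2.0, "ax": 0, "ay": 0, "az": 0, "claw": 0.45}, {"tx": -4.5, "ty": 0, "tz": -2.0, "ax": 0, "ay": 0, "az": 0, "claw": 0.45}])

```text
clock: 16.1
eef_pos: [0.5244, 0.0195, 0.123]
tool_rot: [-179.9, 0.1, 100.7]
contact_force: [0.2, -0.7, 0.9]
finger_gap: 0.0415
grasp_force: 0.0
```

```bash
python3 lean.py
```

```text
0.02 4 [-2.9 -2.5 -2.2]
0.03 6 [-4.2 -3.3 -2.7]
0.04 8 [-3.8 -3.2 -2.5]
0.05 11 [-2.8 -2.3 -2. ]
0.06 6 [-2.9 -2.5 -2.1]
0.07 9 [-3.7 -2.5 -2.3]
0.08 74 [-10.3  -6.2  -2.6]
0.1 20 [-63.4 -60.  -57.8]
0.11 59 [-64.7 -60.1 -57.6]
16.15 tcp a -0.0667736969062281
```

Emit:
step_arm(increments=[{"tx": 0, "ty": 0, "tz": 2, "ax": 0, "ay": 0, "az": 0, "claw": 0.45}, {"tx": 0, "ty": 0, "tz": 3.4, "ax": 0, "ay": 0, "az": 0, "claw": 0.45}, {"tx": 2, "ty": 0, "tz": 3.4, "ax": 0, "ay": 0, "az": 0, "claw": 0.45}, {"tx": 3.5, "ty": 0, "tz": 3.4, "ax": 0, "ay": 0, "az": 0, "claw": 0.45}, {"tx": 4.3, "ty": 0, "tz": 3.4, "ax": 0, "ay": 0, "az": 0, "claw": 0.45}, {"tx": 4.9, "ty": 0, "tz": 3.4, "ax": 0, "ay": 0, "az": 0, "claw": 0.45}, {"tx": 5.5, "ty": 0, "tz": 3.4, "ax": 0, "ay": 0, "az": 0, "claw": 0.45}, {"tx": 6.1, "ty": 0, "tz": 3.4, "ax": 0, "ay": 0, "az": 0, "claw": 0.45}])

```text
clock: 16.95
eef_pos: [0.5131, 0.0831, 0.0901]
tool_rot: [180.0, 0.0, 101.0]
contact_force: [-0.7, 0.6, -0.2]
finger_gap: 0.0423
grasp_force: 0.0
```

```bash
python3 - <<'E'
from h import *
s=read_state(); print(s['eef_pos'],s['contact_force'])
shot('wrist','w9.png'); a,_=shot('side'); cv2.imwrite('pics/s9.png',cv2.resize(a[170:290,190:350,::-1],(400,300)))
cv2.imwrite('pics/ws9.png',np.hstack([cv2.resize(cv2.imread('pics/w9.png'),(400,300)),cv2.imread('pics/s9.png')]))
E
```

```text
[0.51312114 0.08307623 0.09007213] [-0.71954169  0.55116085 -0.22629057]
```

View pics/ws9.png

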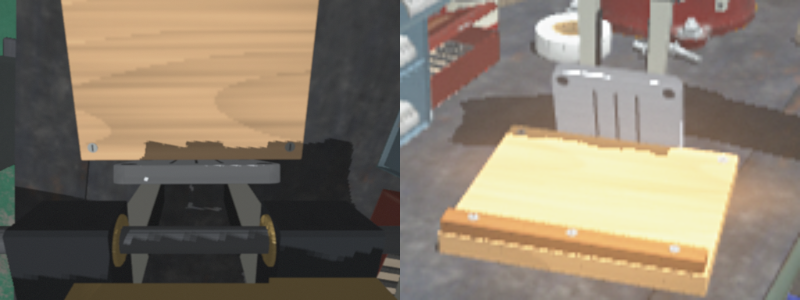

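The cover is upright with the fingers behind it (side view, plain face at (620,105)) and just going over. I'll keep pushing.

Emit:
step_arm(increments=[{"tx": 0.6, "ty": 0, "tz": 0, "ax": 0, "ay": 0, "az": 0, "claw": 0.45}, {"tx": 1.2, "ty": 0, "tz": 0, "ax": 0, "ay": 0, "az": 0, "claw": 0.45}, {"tx": 1.8, "ty": 0, "tz": 0, "ax": 0, "ay": 0, "az": 0, "claw": 0.45}, {"tx": 2.4, "ty": 0, "tz": 0, "ax": 0, "ay": 0, "az": 0, "claw": 0.45}, {"tx": 3.0, "ty": 0, "tz": 0, "ax": 0, "ay": 0, "az": 0, "claw": 0.45}, {"tx": 3.0, "ty": 0, "tz": 0, "ax": 0, "ay": 0, "az": 0, "claw": 0.45}])

```text
clock: 17.65
eef_pos: [0.5071, 0.114, 0.0901]
tool_rot: [180.0, -0.1, 101.1]
contact_force: [-0.3, -0.2, -0.0]
finger_gap: 0.0417
grasp_force: 0.0
```

```bash
python3 - <<'E'
from h import *
s=read_state(); print(s['eef_pos'],s['contact_force'])
shot('wrist','w10.png'); a,_=shot('side'); cv2.imwrite('pics/s10.png',cv2.resize(a[170:290,190:350,::-1],(400,300)))
cv2.imwrite('pics/ws10.png',np.hstack([cv2.resize(cv2.imread('pics/w10.png'),(400,300)),cv2.imread('pics/s10.png')]))
E
```

```text
[0.50709362 0.11403884 0.09013355] [-0.31663032 -0.20021215 -0.03621638]
```

View pics/ws10.png

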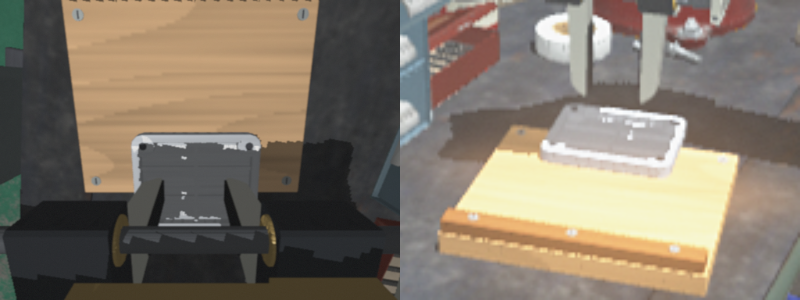

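It has flipped: the hollow gasket side is up, and the cover lies partly over the near edge. Pictures are used up, so I'll measure numerically from here.

```bash
cat > foot.py <<'E'
from h import *
b=np.array([-.194,.981]); e=np.array([.981,.194]); n=np.array([.511,.087])
def foot(cam='side',zmin=.0225):
    p,d=shot(cam); W=world(cam,d); q=W[d>0]; A=(q[:,:2]-n)@b; L=(q[:,:2]-n)@e
    # cover = grey / unsaturated
    sat=cv2.cvtColor(p,cv2.COLOR_RGB2HSV)[...,1][d>0]
    m=(sat<60)&(np.abs(L)<.08)&(A>-.07)&(A<.165)&(q[:,2]>zmin)&(q[:,2]<.05)
    P=np.c_[A,L][m]*1000; z=q[m,2]*1000
    r=cv2.minAreaRect(P.astype(np.float32)); print(cam,m.sum(),np.round(r[0],1),np.round(r[1],1),round(r[2],1),'a pct',np.round(np.percentile(P[:,0],[1,5,50,95,99]),1),'L',np.round(np.percentile(P[:,1],[1,99]),1))
    for lo in range(-70,160,15):
        s=(P[:,0]>=lo)&(P[:,0]<lo+15)
        if s.sum()>10: print(lo,s.sum(),'z',np.round(np.percentile(z[s],[10,50,90,97]),1),'L',np.round(np.percentile(P[s,1],[2,98]),1))
s=read_state(); t=np.array(s['eef_pos']); print('tcp a,L',(t[:2]-n)@b,(t[:2]-n)@e,t[2])
if __name__=='__main__':
    foot()
    for nm in ['cover_center','rear_edge','fence_face','near_edge']: print(nm,[(np.round([*((np.array(r['point'][:2])-n)@b*1000,(np.array(r['point'][:2])-n)@e*1000),r['point'][2]*1000],1),round(r['p'],2)) for r in finder.pinpoint('side',nm)[:1]])
E
python3 foot.py
```

```text
tcp a,L 0.025906188363232913 0.00138110401297316 0.09004565142716227
side 733 [66.7  8.1] [208.7 117.6] 5.9 a pct [-30.  -26.4  25.8  59.8  60.8] L [-52.6  56.5]
-40 62 z [24.4 28.1 29.3 29.5] L [-47.   49.1]
-25 151 z [23.3 27.2 29.2 29.8] L [-50.   55.6]
-10 101 z [23.2 25.  28.6 29.2] L [-52.7  55.6]
5 33 z [23.8 28.1 29.1 29.4] L [-52.9  55.7]
20 105 z [23.  24.5 28.4 29.2] L [-52.   54.8]
35 51 z [25.4 28.4 29.3 29.7] L [-52.5  56.5]
50 228 z [23.7 27.4 29.2 29.6] L [-49.6  52.8]
cover_center [(array([14.2, -1. , 20.4]), 0.57)]
rear_edge [(array([57.1,  0.4, 21. ]), 0.72)]
fence_face [(array([165.6,   4.1,  19.8]), 0.71)]
near_edge []
```

Emit:
step_arm(increments=[{"tx": -4, "ty": 0, "tz": 0, "ax": 0, "ay": 0, "az": 0, "claw": 0.45}, {"tx": -8, "ty": 0, "tz": 0, "ax": 0, "ay": 0, "az": 0, "claw": 0.45}, {"tx": -8.6, "ty": 0, "tz": 2, "ax": 0, "ay": 0, "az": 0, "claw": 0.45}, {"tx": -8.6, "ty": 0, "tz": 4.9, "ax": 0, "ay": 0, "az": 0, "claw": 0.45}, {"tx": -8.6, "ty": 0, "tz": 4.9, "ax": 0, "ay": 0, "az": 0, "claw": 0.45}, {"tx": -7.5, "ty": 0, "tz": 4.9, "ax": 0, "ay": 0, "az": 0, "claw": 0.45}, {"tx": -6.5, "ty": 0, "tz": 4.9, "ax": 0, "ay": 0, "az": 0, "claw": 0.45}, {"tx": -5.5, "ty": 0, "tz": 4.9, "ax": 0, "ay": 0, "az": 0, "claw": 0.45}])

```text
clock: 18.8
eef_pos: [0.5183, 0.0603, 0.0422]
tool_rot: [179.9, -0.0, 101.1]
contact_force: [0.2, -1.3, 2.0]
finger_gap: 0.0422
grasp_force: 0.7
```

Emit:
step_arm(increments=[{"tx": 1, "ty": 0, "tz": 0, "ax": 0, "ay": 0, "az": 0, "claw": 0.45}, {"tx": 2, "ty": 0, "tz": 0, "ax": 0, "ay": 0, "az": 0, "claw": 0.45}, {"tx": 3, "ty": 0, "tz": 0, "ax": 0, "ay": 0, "az": 0, "claw": 0.45}, {"tx": 4, "ty": 0, "tz": 0, "ax": 0, "ay": 0, "az": 0, "claw": 0.45}, {"tx": 5, "ty": 0, "tz": 0, "ax": 0, "ay": 0, "az": 0, "claw": 0.45}, {"tx": 6, "ty": 0, "tz": 0, "ax": 0, "ay": 0, "az": 0, "claw": 0.45}, {"tx": 6, "ty": 0, "tz": 0, "ax": 0, "ay": 0, "az": 0, "claw": 0.45}])

```text
clock: 19.5
eef_pos: [0.5057, 0.1204, 0.0409]
tool_rot: [180.0, -0.1, 101.2]
contact_force: [-0.1, 0.4, -0.1]
finger_gap: 0.042
grasp_force: 0.0
```

```bash
python3 foot.py
```

```text
tcp a,L 0.03378415547029516 0.001282333434505273 0.0409481521517245
side 1033 [94.9  1.8] [110.4 138.4] 89.6 a pct [ 31.1  41.8  78.7 134.9 136.1] L [-52.9  55.4]
20 14 z [29.8 40.1 47.8 48.6] L [-35.7  22. ]
35 221 z [27.4 33.5 46.2 49.1] L [-41.4  46. ]
50 177 z [23.5 27.2 29.3 29.7] L [-51.8  53. ]
65 115 z [23.1 24.7 28.4 29.2] L [-52.2  55.3]
80 45 z [24.  27.7 29.3 29.8] L [-53.   56.1]
95 116 z [23.  24.7 28.5 29.2] L [-52.8  54.2]
110 73 z [25.6 28.4 29.4 29.7] L [-53.1  55.4]
125 271 z [23.5 27.6 29.3 29.9] L [-50.6  51.5]
cover_center [(array([-215.6,   99.6,   -1.5]), 0.7)]
rear_edge []
fence_face [(array([166.6,   2.6,  23.6]), 0.93)]
near_edge [(array([ 3.5,  0.9, 20.8]), 0.79)]
```

Emit:
step_arm(increments=[{"tx": 0.7, "ty": 0, "tz": 0, "ax": 0, "ay": 0, "az": 0, "claw": 0.45}, {"tx": 1.4, "ty": 0, "tz": 0, "ax": 0, "ay": 0, "az": 0, "claw": 0.45}, {"tx": 2.0, "ty": 0, "tz": 0, "ax": 0, "ay": 0, "az": 0, "claw": 0.45}, {"tx": 2.4, "ty": 0, "tz": 0, "ax": 0, "ay": 0, "az": 0, "claw": 0.45}, {"tx": 2.8, "ty": 0, "tz": 0, "ax": 0, "ay": 0, "az": 0, "claw": 0.45}, {"tx": 3.1, "ty": 0, "tz": 0, "ax": 0, "ay": 0, "az": 0, "claw": 0.45}, {"tx": 3.1, "ty": 0, "tz": 0, "ax": 0, "ay": 0, "az": 0, "claw": 0.45}])

```text
clock: 20.45
eef_pos: [0.5004, 0.1487, 0.0411]
tool_rot: [180.0, -0.0, 101.1]
contact_force: [-1.6, 0.7, 0.9]
finger_gap: 0.0419
grasp_force: 0.0
```

Emit:
step_arm(increments=[{"tx": 0.3, "ty": 0, "tz": 0, "ax": 0, "ay": 0, "az": 0, "claw": 0.45}, {"tx": 0.5, "ty": 0, "tz": 0, "ax": 0, "ay": 0, "az": 0, "claw": 0.45}, {"tx": 0.7, "ty": 0, "tz": 0, "ax": 0, "ay": 0, "az": 0, "claw": 0.45}, {"tx": 0.7, "ty": 0, "tz": 0, "ax": 0, "ay": 0, "az": 0, "claw": 0.45}])

```text
clock: 20.85
eef_pos: [0.5003, 0.1498, 0.0411]
tool_rot: [-180.0, 0.4, 100.8]
contact_force: [2.1, -7.7, 0.9]
finger_gap: 0.0414
grasp_force: 4.1
```

Contact with the fence is at 7.7 N. I'll give one firmer press to square it, then retreat back and up.

Emit:
step_arm(increments=[{"tx": 0.2, "ty": 0, "tz": 0, "ax": 0, "ay": 0, "az": 0, "claw": 0.45}, {"tx": 0.3, "ty": 0, "tz": 0, "ax": 0, "ay": 0, "az": 0, "claw": 0.45}, {"tx": 0.3, "ty": 0, "tz": 0, "ax": 0, "ay": 0, "az": 0, "claw": 0.45}])

```text
clock: 21.15
eef_pos: [0.5003, 0.1499, 0.0411]
tool_rot: [-179.9, 0.6, 100.8]
contact_force: [2.9, -10.4, 1.7]
finger_gap: 0.0416
grasp_force: 6.1
```

Emit:
step_arm(increments=[{"tx": -1.0, "ty": 0, "tz": 0, "ax": 0, "ay": 0, "az": 0, "claw": 0.45}, {"tx": -3.0, "ty": 0, "tz": 0, "ax": 0, "ay": 0, "az": 0, "claw": 0.45}, {"tx": -5.0, "ty": 0, "tz": -3, "ax": 0, "ay": 0, "az": 0, "claw": 0.45}, {"tx": -8, "ty": 0, "tz": -7, "ax": 0, "ay": 0, "az": 0, "claw": 0.45}, {"tx": -12, "ty": 0, "tz": -10, "ax": 0, "ay": 0, "az": 0, "claw": 0.45}, {"tx": -13, "ty": 0, "tz": -14, "ax": 0, "ay": 0, "az": 0, "claw": 0.45}, {"tx": -13, "ty": 0, "tz": -18, "ax": 0, "ay": 0, "az": 0, "claw": 0.45}, {"tx": -13, "ty": 0, "tz": -18, "ax": 0, "ay": 0, "az": 0, "claw": 0.45}])

```text
clock: 21.95
eef_pos: [0.5269, 0.031, 0.2266]
tool_rot: [179.3, -0.0, 100.9]
contact_force: [0.9, 0.4, -0.2]
finger_gap: 0.0417
grasp_force: 0.0
```

```bash
python3 - <<'E'
from foot import *
foot()
p,d=shot('side'); W=world('side',d); q=W[d>0]; A=(q[:,:2]-n)@b*1000; L=(q[:,:2]-n)@e*1000; sat=cv2.cvtColor(p,cv2.COLOR_RGB2HSV)[...,1][d>0]
for l in range(-50,50,20):
    m=(L>l)&(L<l+20)&(sat<60)&(q[:,2]>.0265)&(q[:,2]<.034)&(A>60)&(A<180)
    print(l,m.sum(),np.round(np.percentile(A[m],[1,3,97,99]),1), np.round(np.percentile(q[m,2]*1000,[50,95]),1))
m=(sat>90)&(np.abs(L)<90)&(A>140)&(A<200)&(q[:,2]>.028)&(q[:,2]<.032); print('fence top A',np.round(np.percentile(A[m],[2,98]),1),m.sum())
shot('top')
for nm in ['cover_center','masking_tape','flange_bolt_3','brass_brush']: print(nm,[(np.round(r['point'],3),round(r['p'],2)) for r in finder.pinpoint('top',nm)[:2]])
E
```

```text
tcp a,L -0.058048064301364465 0.004730618363721446 0.22657839441224728
side 807 [118.4  12.3] [130.4  92.1] 89.9 a pct [ 74.1  77.3 111.  161.6 163.3] L [-52.6  56.1]
65 107 z [24.  28.1 29.4 29.7] L [-43.7  50.3]
80 171 z [23.8 27.7 29.5 29.8] L [-51.3  54.3]
95 122 z [22.9 24.6 28.6 29.2] L [-52.1  55.7]
110 53 z [23.  27.8 29.2 29.6] L [-52.8  55.9]
125 134 z [23.4 24.7 28.5 29. ] L [-52.  56.]
140 78 z [25.4 28.5 29.3 29.9] L [-52.8  55.8]
155 142 z [27.8 28.7 29.7 30.1] L [-50.   52.9]
-50 134 [ 74.   76.3 162.5 164.2] [28.5 30. ]
-30 49 [ 73.2  74.  163.  163.4] [28.6 29.6]
-10 57 [ 74.1  74.4 172.7 173.6] [28.7 29.7]
10 48 [ 74.7  75.2 162.6 163.4] [28.3 29.7]
30 90 [ 73.9  74.6 162.5 163. ] [28.7 30. ]
fence top A [164.5 182.8] 414
cover_center [(array([0.485, 0.198, 0.022]), 0.67)]
masking_tape [(array([ 0.651, -0.106, -0.001]), 0.61)]
flange_bolt_3 [(array([ 0.58 , -0.133,  0.001]), 0.53), (array([ 0.538, -0.139,  0.002]), 0.43)]
brass_brush [(array([ 0.394, -0.199,  0.001]), 0.81), (array([0.488, 0.2  , 0.026]), 0.5)]
```

The cover lies flat with its top at z ≈ 30 mm and its leading edge against the fence all along. The rear edge is square within about 1 mm, and the brush, tape roll and bolts have not moved.

```bash
python3 -c "from rig import workorder; print(workorder.close_job())"
```

```text
the job is handed in; nothing more can be done
None
```

The cover is turned over, hollow gasket side up, flat and square against the fence (to about 1 mm), and the job is handed in at about 22 s of the 67 s; the first tip slipped and fell back onto the bench, the second went over, and my last check showed the brush, tape roll and both bolts where they were.

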